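# Press the model ship's masts home

### The arm

A 6-joint arm with a two-finger parallel gripper is mounted at the origin on the work surface. World frame = base frame: x ahead of the robot, y to its left, z up, the work surface at z = 0. Lengths are in m, angles in degrees, forces in N, time in s.
With the tool pointing down it reaches from about 0.375 to 0.9 m from the base axis. Payload 3.1 kg.
Tool frame: the origin (TCP) lies midway between the tips of the shut fingers; the grasp point (between the pads) lies 19 mm behind it; z points along the fingers, y is the line along which they close (so a half turn about z gives the same grasp; the last joint's range is limited). The gripper opens to 85 mm and grips with 20 to 120 N. Pads are 22 mm wide; open, the fingers measure 114 mm over their backs; the gripper's body (76 mm by 85 mm) begins 54 mm behind the grasp point. The pads swing forward as they close: fully open they stand 13 mm farther back than shut.
Start: joints at [56.809, 30.224, 82.088, -0, 67.689, -10.227], TCP at [0.244, 0.575, 0.231] pointing down, gripper open.
Joint ranges: [-176.69, 176.69], [-43.24, 126.21], [12.49, 139.97], [-82, 262], [0, 151.66], [-163.58, 163.58]. Speed limits (degrees/s): [159.86, 159.86, 180, 180, 180, 180].

### API

Orientations are given as [roll, pitch, yaw] about the fixed x, y, z axes, in that order (R = Rz(yaw) Ry(pitch) Rx(roll)).
In Python, from rig import sensors, imaging, bot gives the robot as it stands. The module is installed in compiled form; this text tells all that it offers.
- The arm moves only by the tool servo_tool, never from a script. Its argument "commands" is text: rows parted by semicolons, each of 7 numbers parted by spaces: the shift along the tool's x, y, z in cm, then the turn, a rotation vector about the tool's x, y, z in degrees, then the opening, from 0 (shut) to 1 (fully open). In form: tx ty tz wx wy wz gripper; .... A call has 1 to 5 rows; each row is the pose to reach, as a shift and turn from the pose commanded when the call began, along the tool's axes at that moment; what a row does not reach only later rows make up. A row lasts 1/12 s, in which the tool goes at most 41.7 mm and 7.16 degrees, less where a joint would pass 70% of its speed; a pose out of reach is approached as far as the arm can. A call with a gripper value outside its range is refused whole. The fingers move at their own pace and stop on an object; "squeeze" is the grip in N (left out, the last holds). Time passes only in rows, so rows that repeat a pose let the fingers close. It gives the time, the measured TCP pose, the force, the opening and the grip force at its end, in the units of the state.
- sensors.sense(): the state, without advancing time (a new reading comes with each control period).
- imaging.grab_frame(name): name is "scene" or "top" or "wrist"; returns a dict with "frame" (400x640x3 uint8, red, green, blue), "range_z" (400x640 float32, m along the optical axis (not along the pixel's ray), 0 where there is no reading), "fx", "fy", "cx", "cy" (pixels), "world_from_camera" (4x4, takes a point from camera to world coordinates); the wrist camera has in their place "tool_from_camera" (4x4, takes a point from camera to tool coordinates, whose origin is the TCP and whose axes are the flange's). Camera axes: x right, y down, z forward; pixel columns grow to the right and rows downward; lengths in m; the calibration is good to about 2 mm. A picture is of the moment at which its call begins: read the wrist's pose just before it.
- bot.job_done(): hands the job in; it is judged then, once.
The state is a dict: "time": time; "joint_positions": joint angles; "qvel": joint speeds; "effort": joint torques, N m; "ee_pos": TCP position; "ee_rot": TCP orientation; "force": force on the tool from outside, world axes, zero at the start; "torque": the same for the moment, N m; "gripper_width": finger opening in m; "finger_force": force on a finger pad.
Only numpy, scipy, OpenCV 4.12 (cv2) and the standard library are available. Lean on these libraries where they do the work, as an engineer would, in place of code of your own. Each camera call takes 0.05 s, during which the arm holds its last target. There are 200 camera calls.

### The job

The glue under the model ship's three masts is still fresh: with closed fingertips press each one straight down by its top until its collar sits on the cork washer on the deck, first the foremast (nearest the pointed bow), then the tall mainmast, then the short mizzenmast (nearest the square stern). Press gently and do not grip or pull up the masts; leave everything else on the deck and bench undisturbed, and finish clear of the ship.

Things in the scene. Friction and masses are not known exactly. Their poses are not given: they have to be found in the camera images.
- hull: Wooden model-ship hull, 315 mm long, 86 mm wide, flat deck 100 mm above the bench, held in a cradle on a plywood building board 360 x 170 x 18 mm; all fixed to the bench. Origin under the centre of the board, x axis towards the pointed bow (which has a thin bowsprit reaching to x = 200 mm, 126 mm high), z up. The square stern is at x = -150 mm.
- foremast_top (a point): Flat round top (22 mm dia wooden cap) of the foremast, the post nearest the bow; this point is the centre of the top face. With joint 0 it stands 58 mm above the deck (z = 158 mm) and the post below the cap is 15 mm in diameter. It stands on the hull's centre line at hull x = 80 mm.
- mainmast_top (a point): Flat round top (22 mm dia wooden cap) of the mainmast, the tallest post, amidships; this point is the centre of the top face. With joint 0 it stands 74 mm above the deck (z = 174 mm) and the post below the cap is 18 mm in diameter. It stands on the hull's centre line at hull x = -5 mm.
- mizzenmast_top (a point): Flat round top (22 mm dia wooden cap) of the mizzenmast, the shortest post, nearest the stern; this point is the centre of the top face. With joint 0 it stands 46 mm above the deck (z = 146 mm) and the post below the cap is 12 mm in diameter. It stands on the hull's centre line at hull x = -90 mm.
- foremast (a joint): Slide of this mast down towards its 4 mm thick cork washer on the deck, m: 0 = collar 12 mm above the washer, 0.012 = collar on the washer (home, end stop), negative = drawn up. Starts at 0 to 0.003. Friction about 4 N plus 60 N per m/s; stays where left. The springy washer and mast together give 1 mm per 3 N of push and come back. Keep pushes well under 25 N; 6 to 10 N is plenty.
- mainmast (a joint): Slide of this mast down towards its 4 mm thick cork washer on the deck, m: 0 = collar 12 mm above the washer, 0.012 = collar on the washer (home, end stop), negative = drawn up. Starts at 0 to 0.003. Friction about 4 N plus 60 N per m/s; stays where left. The springy washer and mast together give 1 mm per 3 N of push and come back. Keep pushes well under 25 N; 6 to 10 N is plenty.
- mizzenmast (a joint): Slide of this mast down towards its 4 mm thick cork washer on the deck, m: 0 = collar 12 mm above the washer, 0.012 = collar on the washer (home, end stop), negative = drawn up. Starts at 0 to 0.003. Friction about 4 N plus 60 N per m/s; stays where left. The springy washer and mast together give 1 mm per 3 N of push and come back. Keep pushes well under 25 N; 6 to 10 N is plenty.
- capstan: Loose wooden capstan, 18 mm dia, 24 mm high, on the deck between foremast and mainmast, not to be disturbed. Origin at the centre of its underside.
- deckhouse: Loose wooden deckhouse block, 30 x 26 x 18 mm high, on the deck between mainmast and mizzenmast, not to be disturbed. Origin at the centre of its underside.
- spare_mast: Loose spare mast, a 15 mm post on a 24 mm foot, 56 mm high, standing on the building board beside the hull, not to be disturbed. Origin at the centre of its underside.
- cork_block: Loose cork block 55 x 26 x 24 mm high on the building board beside the hull, not to be disturbed. Origin at the centre of its underside.
- glue_jar: Loose glue jar, 56 mm dia, 70 mm high, on the bench to one side, not to be disturbed. Origin at the centre of its underside.
- thread_spool: Loose spool, 40 mm dia, 50 mm high, on the bench to one side, not to be disturbed. Origin at the centre of its underside.
- sanding_block: Loose wooden sanding block 90 x 50 x 30 mm high, on the bench to one side, not to be disturbed. Origin at the centre of its underside.
- pin_cup: Loose ceramic cup, 60 mm dia, 55 mm high, on the bench to one side, not to be disturbed. Origin at the centre of its underside.

How it is judged:
By the outcome, as a careful person would: the job done as asked, in the order asked, and still so for the second after the job is handed in, with the robot touching nothing.
It also fails if it takes over 48 s, if anything falls off the work surface, if the arm or the gripper's body presses on something with over 40 N, if the wrist force passes 120 N, or if a joint passes its speed limit or range.

## Working session

There is one attempt and no reset: what is moved stays moved. The work goes in short steps, Python scripts to look and compute and a tool call to move; the robot and the scene stay as the last step left them, time stands still between calls to the robot, and variables do not carry over. Pictures are saved under pics/ and viewed, at most 10 in all, crops included, and the job is handed in when it is done.

Besides the shell and the picture viewer there is one more tool, called after "Request:" by a JSON object that holds its "op" and its "data". servo_tool: Moves the arm, as the interface text tells. Its arguments: {"type":"object","properties":{"commands":{"type":"string"},"squeeze":{"type":"number"}},"required":["commands"]}

```bash
mkdir -p pics; python3 - <<'E'
from rig import sensors, imaging
import cv2,numpy as np
s=sensors.sense(); print(s)
for n in("top","scene"):
    f=imaging.grab_frame(n); cv2.imwrite(f"pics/{n}.png",f["frame"][:,:,::-1]); np.savez(f"{n}.npz",**f); print(n,f["fx"],f["cx"],f["cy"],f["world_from_camera"])
E
```

```text
{'time': 0.0, 'joint_positions': array([ 5.68083538e+01,  3.02803080e+01,  8.21569576e+01,  1.13760507e-03,
        6.76884536e+01, -1.02273422e+01]), 'qvel': array([-0.10002563,  0.03181341, -0.05693463,  0.07053257, -0.01591577,
        0.03162378]), 'effort': array([ 3.08850867e-04, -4.42357385e+01, -1.78026885e+01, -3.79941112e-04,
        8.37654748e-03,  1.57977968e-05]), 'ee_pos': array([0.24341832, 0.57487203, 0.23031605]), 'ee_rot': array([-1.79876465e+02, -2.33567728e-02,  1.57035238e+02]), 'force': array([-0.28904868,  0.29729806, -0.41411716]), 'torque': array([-0.00938848,  0.0017999 , -0.00417928]), 'finger_force': 0.0, 'gripper_width': 0.08535522539800892}
top 506.9761488928858 321.5114067778144 196.76057868020692 [[-0.0224722  -0.99834951  0.05285131  0.48001517]
 [-0.99966667  0.02176688 -0.01388328  0.00488683]
 [ 0.01270996 -0.05314568 -0.99850588  1.33529278]
 [ 0.          0.          0.          1.        ]]
scene 514.5950275393311 316.4682263450444 196.65891074601225 [[-0.45229077  0.67406799 -0.58400805  1.47881275]
 [ 0.89184087  0.34716667 -0.28999165  0.46868237]
 [ 0.00727404 -0.6520028  -0.75818167  1.33912852]
 [ 0.          0.          0.          1.        ]]
```

View pics/top.png

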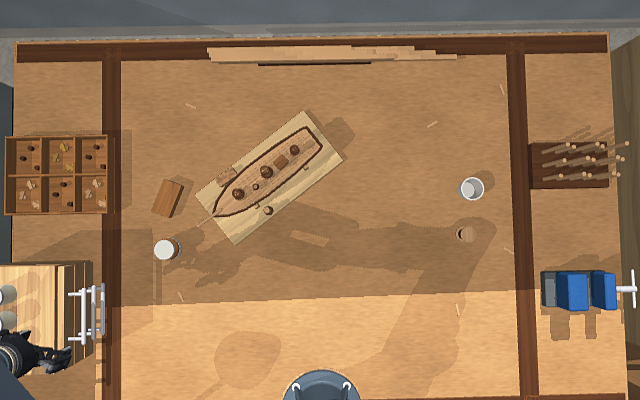

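View pics/scene.png

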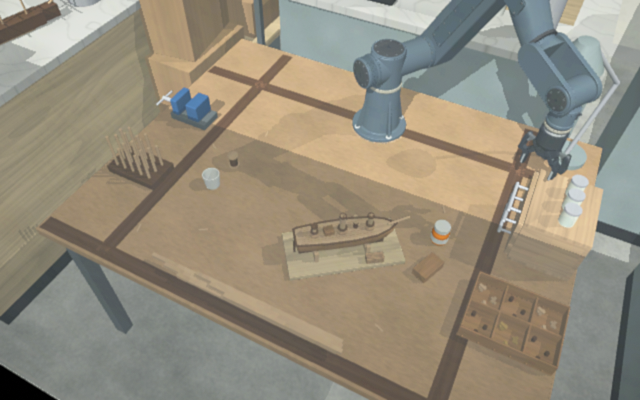

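The top view shows the ship with its bow to the lower left. The caps are near (239,194), (267,171) and (295,149). In the scene view the bow points right, with caps near (371,217), (343,221) and (316,227). I'll enlarge both.

```bash
python3 - <<'E'
import cv2,numpy as np
t=cv2.imread("pics/top.png")[125:225,200:320]; s=cv2.imread("pics/scene.png")[195:265,280:420]
cv2.imwrite("pics/topc.png",cv2.resize(t,None,fx=6,fy=6,interpolation=cv2.INTER_CUBIC)[:600])
cv2.imwrite("pics/scenec.png",cv2.resize(s,None,fx=5.7,fy=5.7,interpolation=cv2.INTER_CUBIC))
E
```

```text
(no output)
```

View pics/topc.png

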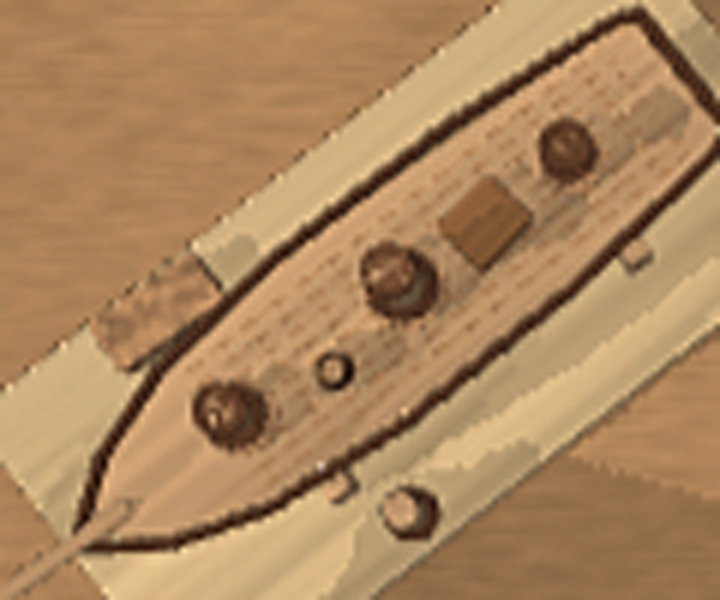

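View pics/scenec.png

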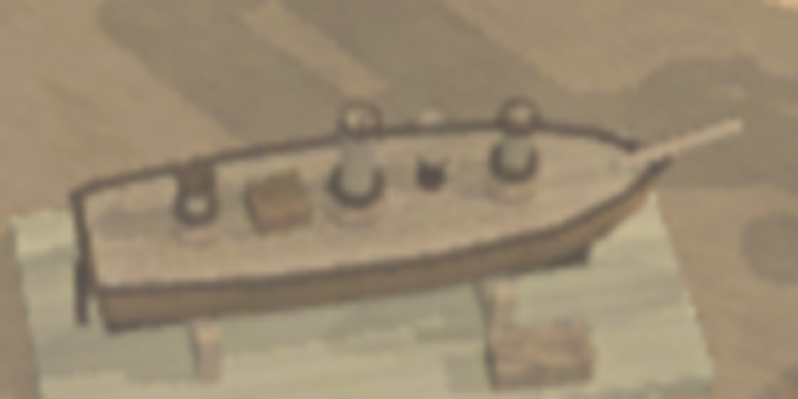

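The top crop gives cap centres near (220,405), (388,270) and (567,148). The scene crop gives (520,113), (360,117) and (196,172). I'll triangulate and cross-check against depth.

```bash
python3 - <<'E'
import cv2,numpy as np
T=np.load("top.npz");S=np.load("scene.npz")
def K(f): return np.array([[f["fx"],0,f["cx"]],[0,f["fy"],f["cy"]],[0,0,1]])
def P(f): return K(f)@np.linalg.inv(f["world_from_camera"])[:3]
t=np.array([[220,405],[388,270],[567,148]])/6+[200,125]-.42
s=np.array([[520,113],[360,117],[196,172]])/5.7+[280,195]-.41
X=cv2.triangulatePoints(P(T),P(S),t.T.astype(float),s.T.astype(float)); X=(X[:3]/X[3]).T
print("tri",X.round(4))
print("spacing",np.linalg.norm(np.diff(X[:,:2],axis=0),axis=1),"yaw",np.degrees(np.arctan2(*(X[0]-X[2])[[1,0]])))
for f,p in((T,t),(S,s)):
  for q in p:
    u,v=np.rint(q).astype(int); d=f["range_z"][v-1:v+2,u-1:u+2]; z=np.median(d)
    c=z*np.linalg.inv(K(f))@[*q,1]; print((f["world_from_camera"]@[*c,1])[:3].round(4), d.min().round(4),d.max().round(4))
E
```

```text
tri [[0.5568 0.1882 0.1563]
 [0.6068 0.1204 0.1698]
 [0.6568 0.0519 0.1411]]
spacing [0.08427707 0.08474842] yaw 126.25232972721918
[0.5576 0.1863 0.1573] 1.1732 1.1801
[0.6068 0.1188 0.1743] 1.1635 1.1666
[0.6566 0.0505 0.1462] 1.1937 1.2025
[1.293  0.4125 1.101 ] 0.3039 0.3066
[1.2934 0.3949 1.0906] 0.3159 0.3204
[1.2932 0.3749 1.0688] 0.3397 0.3429
```

Spacing is 85 mm as expected, heights are about right and the yaw is 126°. Closing the fingers and moving above the foremast.

Request:
{"op": "servo_tool", "data": {"commands": "-2.9 -1.55 -0.8 0 0 0 0; -5.8 -3.1 -1.6 0 0 0 0; -8.8 -4.7 -2.4 0 0 0 0; -11.7 -6.2 -3.2 0 0 0 0; -14.6 -7.8 -4 0 0 0 0"}}

```text
time: 0.52
ee_pos: [0.3482, 0.4453, 0.2712]
ee_rot: [-179.9, -0.0, 157.1]
force: [0.6, -0.8, 1.0]
gripper_width: 0.0255
finger_force: 0.0
```

Request:
{"op": "servo_tool", "data": {"commands": "-2.9 -1.55 0 0 0 0 0; -5.8 -3.1 0 0 0 0 0; -8.8 -4.7 0 0 0 0 0; -11.7 -6.2 0 0 0 0 0; -14.6 -7.8 0 0 0 0 0"}}

```text
time: 0.93
ee_pos: [0.4524, 0.3165, 0.271]
ee_rot: [-180.0, -0.0, 157.0]
force: [1.0, 1.1, -0.7]
gripper_width: -0.0004
finger_force: 0.0
```

Request:
{"op": "servo_tool", "data": {"commands": "-2.9 -1.55 0 0 0 0 0; -5.8 -3.1 0 0 0 0 0; -8.8 -4.7 0 0 0 0 0; -11.7 -6.2 0 0 0 0 0; -14.7 -7.8 0 0 0 0 0"}}

```text
time: 1.35
ee_pos: [0.5571, 0.1873, 0.2709]
ee_rot: [-180.0, -0.1, 157.0]
force: [0.3, -0.0, 1.2]
gripper_width: -0.0002
finger_force: 0.0
```

Request:
{"op": "servo_tool", "data": {"commands": "0 0 0 0 0 0 0;0 0 0 0 0 0 0;0 0 0 0 0 0 0"}}

```text
time: 1.6
ee_pos: [0.556, 0.1887, 0.2707]
ee_rot: [-180.0, -0.1, 157.0]
force: [-0.8, -0.3, -0.0]
gripper_width: -0.0001
finger_force: 0.0
```

```bash
python3 - <<'E'
from rig import sensors, imaging
import cv2,numpy as np
s=sensors.sense(); f=imaging.grab_frame("wrist")
cv2.imwrite("pics/w1.png",f["frame"][:,:,::-1]); np.savez("w1.npz",pos=s["ee_pos"],rot=s["ee_rot"],**f)
print(s["time"],s["ee_pos"],s["ee_rot"],s["force"],s["gripper_width"],f["tool_from_camera"])
E
```

```text
1.6 [0.55596798 0.18873289 0.27066899] [-1.79967323e+02 -1.13553818e-01  1.56997869e+02] [-0.80309111 -0.30215412 -0.04931407] -0.00013306635987596585 [[ 7.34326906e-04 -9.51331441e-01 -3.08168703e-01  7.82510968e-02]
 [ 9.99999310e-01  4.15900161e-04  1.09896786e-03  3.46200044e-04]
 [-9.17315266e-04 -3.08169297e-01  9.51331090e-01 -1.42484175e-01]
 [ 0.00000000e+00  0.00000000e+00  0.00000000e+00  1.00000000e+00]]
```

View pics/w1.png

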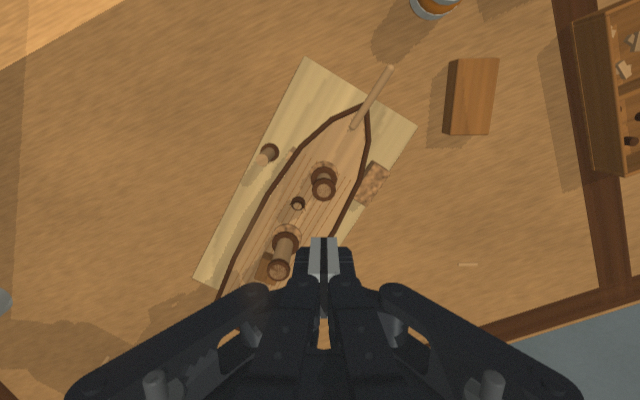

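The wrist view shows the foremast cap at about (323,189) and the mainmast cap at about (278,269). The fingers are at the bottom centre. Checking these points against the earlier result.

```bash
python3 - <<'E'
import cv2,numpy as np
from scipy.spatial.transform import Rotation as R
W=dict(np.load("w1.npz")); T=np.load("top.npz")
A=np.eye(4);A[:3,:3]=R.from_euler("xyz",W["rot"],degrees=True).as_matrix();A[:3,3]=W["pos"]
M=A@W["tool_from_camera"]
K=lambda f:np.array([[f["fx"],0,f["cx"]],[0,f["fy"],f["cy"]],[0,0,1]])
t=np.array([[220,405],[388,270]])/6+[200,125]-.42
w=np.array([[323,189],[278,269]],float)
X=cv2.triangulatePoints(K(T)@np.linalg.inv(T["world_from_camera"])[:3],K(W)@np.linalg.inv(M)[:3],t.T,w.T)
print((X[:3]/X[3]).T.round(4))
for q in w:
    u,v=q.astype(int); d=W["range_z"][v-2:v+3,u-2:u+3]; z=np.median(d)
    print((M@[*(z*np.linalg.inv(K(W))@[*q,1]),1])[:3].round(4),d.min(),d.max())
f=W["frame"][150:290,230:370]
cv2.imwrite("pics/w1c.png",cv2.resize(f[:,:,::-1],None,fx=4.2,fy=4.2,interpolation=cv2.INTER_CUBIC))
E
```

```text
[[0.5582 0.1878 0.148 ]
 [0.6079 0.1198 0.1673]]
[0.5558 0.1891 0.1574] 0.2660969 0.26867795
[0.6062 0.1227 0.1728] 0.27291355 0.27726385
```

View pics/w1c.png

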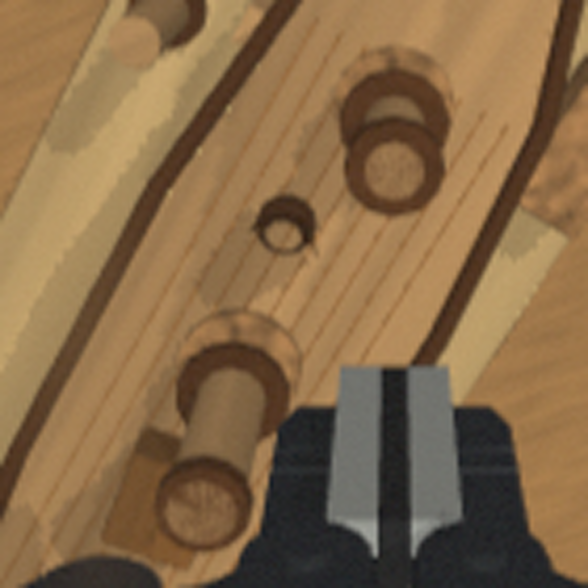

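The estimates agree to about 2 mm, with the fore top at z≈157 mm and the main at about 173 mm. Descending over the foremast.

Request:
{"op": "servo_tool", "data": {"commands": "-0.1 0 2.5 0 0 0 0; -0.1 0 5 0 0 0 0; -0.1 0 7.5 0 0 0 0; -0.1 0 9.3 0 0 0 0; -0.1 0 10 0 0 0 0"}}

```text
time: 2.07
ee_pos: [0.5545, 0.1895, 0.1685]
ee_rot: [-179.8, -0.3, 157.2]
force: [-0.6, -0.1, 0.4]
gripper_width: -0.0001
finger_force: 0.0
```

Request:
{"op": "servo_tool", "data": {"commands": "0 0 0.2 0 0 0 0; 0 0 0.4 0 0 0 0; 0 0 0.6 0 0 0 0; 0 0 0.8 0 0 0 0; 0 0 1.0 0 0 0 0"}}

```text
time: 2.48
ee_pos: [0.5583, 0.1886, 0.1623]
ee_rot: [179.9, 0.1, 157.0]
force: [0.1, -0.3, -0.7]
gripper_width: -0.0
finger_force: 0.0
```

Request:
{"op": "servo_tool", "data": {"commands": "0 0 0.1 0 0 0 0; 0 0 0.2 0 0 0 0; 0 0 0.3 0 0 0 0; 0 0 0.4 0 0 0 0; 0 0 0.5 0 0 0 0"}}

```text
time: 2.9
ee_pos: [0.5578, 0.1883, 0.1565]
ee_rot: [180.0, 0.0, 157.0]
force: [-0.7, 0.1, 3.9]
gripper_width: -0.0002
finger_force: 1.7
```

Request:
{"op": "servo_tool", "data": {"commands": "0 0 0.1 0 0 0 0; 0 0 0.2 0 0 0 0; 0 0 0.3 0 0 0 0; 0 0 0.4 0 0 0 0; 0 0 0.5 0 0 0 0"}}

```text
time: 3.32
ee_pos: [0.5578, 0.1883, 0.1515]
ee_rot: [180.0, 0.0, 157.0]
force: [-0.7, -0.4, 4.7]
gripper_width: 0.0005
finger_force: 2.2
```

Request:
{"op": "servo_tool", "data": {"commands": "0 0 0.1 0 0 0 0; 0 0 0.2 0 0 0 0; 0 0 0.3 0 0 0 0; 0 0 0.4 0 0 0 0; 0 0 0.45 0 0 0 0"}}

```text
time: 3.73
ee_pos: [0.5578, 0.1883, 0.1467]
ee_rot: [180.0, 0.0, 157.0]
force: [-0.2, 0.1, 4.6]
gripper_width: 0.0004
finger_force: 1.9
```

Request:
{"op": "servo_tool", "data": {"commands": "0 0 0.05 0 0 0 0; 0 0 0.1 0 0 0 0; 0 0 0.1 0 0 0 0"}}

```text
time: 3.98
ee_pos: [0.5578, 0.1883, 0.1457]
ee_rot: [180.0, 0.0, 157.0]
force: [-1.2, -0.0, 3.1]
gripper_width: 0.0003
finger_force: 1.7
```

Request:
{"op": "servo_tool", "data": {"commands": "0 0 0.05 0 0 0 0; 0 0 0.1 0 0 0 0; 0 0 0.1 0 0 0 0"}}

```text
time: 4.23
ee_pos: [0.5578, 0.1883, 0.1448]
ee_rot: [180.0, 0.0, 157.0]
force: [0.2, -1.0, 4.3]
gripper_width: 0.0
finger_force: 1.8
```

Request:
{"op": "servo_tool", "data": {"commands": "0 0 0.05 0 0 0 0; 0 0 0.1 0 0 0 0; 0 0 0.1 0 0 0 0"}}

```text
time: 4.48
ee_pos: [0.5578, 0.1883, 0.144]
ee_rot: [180.0, 0.0, 157.0]
force: [-0.5, -1.5, 5.8]
gripper_width: 0.0005
finger_force: 2.7
```

Request:
{"op": "servo_tool", "data": {"commands": "0 0 0.05 0 0 0 0; 0 0 0.1 0 0 0 0; 0 0 0.1 0 0 0 0"}}

```text
time: 4.73
ee_pos: [0.5578, 0.1883, 0.1433]
ee_rot: [180.0, 0.0, 157.0]
force: [-0.6, -1.0, 6.2]
gripper_width: 0.0001
finger_force: 3.6
```

Request:
{"op": "servo_tool", "data": {"commands": "0 0 0.05 0 0 0 0; 0 0 0.05 0 0 0 0; 0 0 0.05 0 0 0 0"}}

```text
time: 4.98
ee_pos: [0.5578, 0.1883, 0.1431]
ee_rot: [180.0, 0.0, 157.0]
force: [-0.6, -1.5, 8.3]
gripper_width: -0.0002
finger_force: 4.0
```

Request:
{"op": "servo_tool", "data": {"commands": "0 0 0.05 0 0 0 0; 0 0 0.1 0 0 0 0; 0 0 0.1 0 0 0 0"}}

```text
time: 5.23
ee_pos: [0.5579, 0.1883, 0.1424]
ee_rot: [180.0, 0.0, 157.0]
force: [-1.8, -1.3, 10.0]
gripper_width: -0.0
finger_force: 5.0
```

Request:
{"op": "servo_tool", "data": {"commands": "0 0 -0.5 0 0 0 0; 0 0 -2 0 0 0 0; 0 0 -5 0 0 0 0; 0 0 -5 0 0 0 0; 0 0 -5 0 0 0 0"}}

```text
time: 5.65
ee_pos: [0.5583, 0.1887, 0.1923]
ee_rot: [179.9, 0.1, 157.0]
force: [0.1, -0.2, 0.2]
gripper_width: -0.0004
finger_force: 0.0
```

```bash
python3 - <<'E'
import cv2,numpy as np
from rig import sensors, imaging
s=sensors.sense(); print(s["time"],s["ee_pos"],s["ee_rot"],s["force"])
# back the tool up along view: wrist depth of foremast cap
from scipy.spatial.transform import Rotation as R
W=imaging.grab_frame("wrist")
A=np.eye(4);A[:3,:3]=R.from_euler("xyz",s["ee_rot"],degrees=True).as_matrix();A[:3,3]=s["ee_pos"]
M=A@W["tool_from_camera"]
v,u=np.mgrid[:400,:640]; z=W["range_z"]
c=np.stack([(u-W["cx"])/W["fx"]*z,(v-W["cy"])/W["fy"]*z,z,np.ones_like(z)],-1)@M.T
for n,p in(("fore",(.557,.188)),("main",(.607,.1205))):
    m=(np.hypot(c[...,0]-p[0],c[...,1]-p[1])<.02)&(c[...,2]>.12)&(c[...,2]<.18)&(z>0)
    q=c[m]
    if len(q): 
        top=q[q[:,2]>np.percentile(q[:,2],70)]; print(n,len(q),np.median(top,0).round(4))
T=imaging.grab_frame("top")
for n,p in(("fore",(236,192)),("main",(264,169.5)),("miz",(294,149.3))):
    u0,v0=map(round,p); print(n,np.sort(T["range_z"][v0-1:v0+2,u0-1:u0+2].ravel()).round(4), np.sort(np.load("top.npz")["range_z"][v0-1:v0+2,u0-1:u0+2].ravel()).round(4))
E
```

```text
5.65 [0.55825714 0.18866035 0.19227614] [1.79907515e+02 1.14937928e-01 1.57036702e+02] [ 0.06574575 -0.18762119  0.22421361]
fore 834 [0.5563 0.1889 0.146  1.    ]
main 263 [0.6012 0.1269 0.1306 1.    ]
fore [0.7823 0.7825 0.7836 0.7918 0.7953 0.7954 0.8032 0.8054 0.8056] [1.1732 1.1737 1.1765 1.1768 1.1778 1.178  1.1788 1.1793 1.1801]
main [1.1613 1.1627 1.1632 1.1642 1.1643 1.1649 1.165  1.1659 1.1668] [1.1635 1.1636 1.1639 1.164  1.1643 1.165  1.1651 1.1661 1.1666]
miz [0.     1.1953 1.1956 1.1958 1.1969 1.1971 1.1983 1.1997 1.1997] [1.1937 1.194  1.1947 1.1951 1.196  1.1963 1.197  1.1985 1.2025]
```

The foremast top is now at 0.146 m, which is home. Next is the mainmast.

Request:
{"op": "servo_tool", "data": {"commands": "0 0 -1.5 0 0 0 0; -2 -1.2 -1.8 0 0 0 0; -4.6 -2.8 -1.8 0 0 0 0; -7.2 -4.35 -1.8 0 0 0 0; -7.2 -4.35 -1.8 0 0 0 0"}}

```text
time: 6.17
ee_pos: [0.6099, 0.1159, 0.2078]
ee_rot: [-179.9, 0.1, 156.8]
force: [0.8, 0.0, 0.7]
gripper_width: -0.0003
finger_force: 0.0
```

Request:
{"op": "servo_tool", "data": {"commands": "0 0 0.8 0 0 0 0; 0 0 1.8 0 0 0 0; 0 0 2.5 0 0 0 0; 0 0 2.8 0 0 0 0; 0 0 3 0 0 0 0"}}

```text
time: 6.58
ee_pos: [0.6055, 0.121, 0.1777]
ee_rot: [-179.9, -0.2, 157.1]
force: [-0.4, 0.5, -0.2]
gripper_width: 0.0001
finger_force: 0.0
```

Request:
{"op": "servo_tool", "data": {"commands": "0 0 0.1 0 0 0 0; 0 0 0.2 0 0 0 0; 0 0 0.3 0 0 0 0; 0 0 0.4 0 0 0 0; 0 0 0.5 0 0 0 0"}}

```text
time: 7.0
ee_pos: [0.6072, 0.1203, 0.1746]
ee_rot: [180.0, 0.0, 157.0]
force: [0.4, -0.0, -0.6]
gripper_width: -0.0003
finger_force: 0.0
```

Request:
{"op": "servo_tool", "data": {"commands": "0 0 0.1 0 0 0 0; 0 0 0.2 0 0 0 0; 0 0 0.3 0 0 0 0; 0 0 0.4 0 0 0 0; 0 0 0.5 0 0 0 0"}}

```text
time: 7.42
ee_pos: [0.6072, 0.1202, 0.1699]
ee_rot: [180.0, 0.0, 157.0]
force: [-0.5, -0.5, 4.2]
gripper_width: 0.0002
finger_force: 2.1
```

Request:
{"op": "servo_tool", "data": {"commands": "0 0 0.1 0 0 0 0; 0 0 0.2 0 0 0 0; 0 0 0.3 0 0 0 0; 0 0 0.4 0 0 0 0; 0 0 0.5 0 0 0 0"}}

```text
time: 7.83
ee_pos: [0.6071, 0.1202, 0.1643]
ee_rot: [180.0, 0.0, 157.0]
force: [-0.1, 1.0, 4.9]
gripper_width: -0.0001
finger_force: 2.1
```

Request:
{"op": "servo_tool", "data": {"commands": "0 0 0.1 0 0 0 0; 0 0 0.15 0 0 0 0; 0 0 0.2 0 0 0 0; 0 0 0.2 0 0 0 0"}}

```text
time: 8.17
ee_pos: [0.6071, 0.1202, 0.1622]
ee_rot: [180.0, 0.0, 157.0]
force: [0.1, -0.6, 2.6]
gripper_width: -0.0002
finger_force: 1.7
```

Request:
{"op": "servo_tool", "data": {"commands": "0 0 0.05 0 0 0 0; 0 0 0.1 0 0 0 0; 0 0 0.15 0 0 0 0; 0 0 0.2 0 0 0 0; 0 0 0.2 0 0 0 0"}}

```text
time: 8.58
ee_pos: [0.6071, 0.1202, 0.1604]
ee_rot: [180.0, 0.0, 157.0]
force: [-0.5, 0.3, 5.3]
gripper_width: 0.0
finger_force: 2.2
```

Request:
{"op": "servo_tool", "data": {"commands": "0 0 0.05 0 0 0 0; 0 0 0.1 0 0 0 0; 0 0 0.15 0 0 0 0; 0 0 0.15 0 0 0 0"}}

```text
time: 8.92
ee_pos: [0.6071, 0.1202, 0.1594]
ee_rot: [180.0, 0.0, 157.0]
force: [-1.4, 0.3, 8.6]
gripper_width: -0.0002
finger_force: 3.6
```

Request:
{"op": "servo_tool", "data": {"commands": "0 0 0.05 0 0 0 0; 0 0 0.1 0 0 0 0; 0 0 0.1 0 0 0 0"}}

```text
time: 9.17
ee_pos: [0.6072, 0.1202, 0.1588]
ee_rot: [180.0, 0.0, 157.0]
force: [-1.5, -0.1, 8.6]
gripper_width: -0.0004
finger_force: 4.5
```

Request:
{"op": "servo_tool", "data": {"commands": "0 0 -0.5 0 0 0 0; 0 0 -2 0 0 0 0; 0 0 -4 0 0 0 0; 0 0 -5 0 0 0 0; 0 0 -5 0 0 0 0"}}

```text
time: 9.58
ee_pos: [0.6082, 0.1203, 0.2098]
ee_rot: [179.9, 0.2, 157.0]
force: [1.3, 1.2, -0.4]
gripper_width: -0.0
finger_force: 0.0
```

Request:
{"op": "servo_tool", "data": {"commands": "-2 -1.2 0 0 0 0 0; -4.6 -2.8 0 0 0 0 0; -7.25 -4.4 0 0 0 0 0; -7.25 -4.4 0 0 0 0 0; -7.25 -4.4 0 0 0 0 0"}}

```text
time: 10.0
ee_pos: [0.6566, 0.0499, 0.2061]
ee_rot: [-180.0, -0.1, 156.9]
force: [-0.9, 1.0, 0.1]
gripper_width: -0.0001
finger_force: 0.0
```

```bash
cat > chk.py <<'E'
import sys,numpy as np
from rig import sensors, imaging
from scipy.spatial.transform import Rotation as R
s=sensors.sense(); print(s["time"],s["ee_pos"],s["ee_rot"],s["force"])
W=imaging.grab_frame("wrist")
A=np.eye(4);A[:3,:3]=R.from_euler("xyz",s["ee_rot"],degrees=True).as_matrix();A[:3,3]=s["ee_pos"]
M=A@W["tool_from_camera"]
v,u=np.mgrid[:400,:640]; z=W["range_z"]
c=np.stack([(u-W["cx"])/W["fx"]*z,(v-W["cy"])/W["fy"]*z,z,np.ones_like(z)],-1)@M.T
for n,p in(("fore",(.557,.188)),("main",(.607,.1205)),("miz",(.6568,.052))):
    m=(np.hypot(c[...,0]-p[0],c[...,1]-p[1])<.02)&(c[...,2]>.12)&(c[...,2]<.18)&(z>0)
    q=c[m]
    if len(q):
        top=q[q[:,2]>np.percentile(q[:,2],60)]; print(n,len(q),np.median(top,0).round(4))
E
python3 chk.py
```

```text
10.0 [0.65657718 0.04987584 0.20609483] [-1.79969950e+02 -1.19413098e-01  1.56880096e+02] [-0.88233386  0.95432813  0.07344868]
fore 24 [0.5633 0.1851 0.1234 1.    ]
main 1193 [0.6078 0.1208 0.162  1.    ]
miz 725 [0.6588 0.053  0.1449 1.    ]
```

The mainmast is home (0.162). Now the mizzen.

Request:
{"op": "servo_tool", "data": {"commands": "0 0.15 1.5 0 0 0 0; 0 0.15 3.2 0 0 0 0; 0 0.15 4.4 0 0 0 0; 0 0.15 5 0 0 0 0; 0 0.15 5.3 0 0 0 0"}}

```text
time: 10.47
ee_pos: [0.6557, 0.0537, 0.1531]
ee_rot: [-179.9, -0.2, 157.1]
force: [0.6, -0.0, 0.4]
gripper_width: 0.0002
finger_force: 0.0
```

Request:
{"op": "servo_tool", "data": {"commands": "0 0 0.1 0 0 0 0; 0 0 0.2 0 0 0 0; 0 0 0.3 0 0 0 0; 0 0 0.4 0 0 0 0; 0 0 0.5 0 0 0 0"}}

```text
time: 10.88
ee_pos: [0.6575, 0.0527, 0.1504]
ee_rot: [180.0, 0.1, 157.0]
force: [-0.0, 0.2, 0.1]
gripper_width: 0.0001
finger_force: 0.0
```

Request:
{"op": "servo_tool", "data": {"commands": "0 0 0.1 0 0 0 0; 0 0 0.2 0 0 0 0; 0 0 0.3 0 0 0 0; 0 0 0.4 0 0 0 0; 0 0 0.5 0 0 0 0"}}

```text
time: 11.3
ee_pos: [0.6571, 0.0528, 0.1447]
ee_rot: [-180.0, -0.0, 157.0]
force: [0.3, 0.7, 0.2]
gripper_width: 0.0001
finger_force: 0.3
```

Request:
{"op": "servo_tool", "data": {"commands": "0 0 0.1 0 0 0 0; 0 0 0.2 0 0 0 0; 0 0 0.3 0 0 0 0; 0 0 0.4 0 0 0 0; 0 0 0.4 0 0 0 0"}}

```text
time: 11.72
ee_pos: [0.6572, 0.0528, 0.141]
ee_rot: [180.0, 0.0, 157.0]
force: [-1.3, -0.7, 3.8]
gripper_width: 0.0
finger_force: 1.8
```

Request:
{"op": "servo_tool", "data": {"commands": "0 0 0.1 0 0 0 0; 0 0 0.2 0 0 0 0; 0 0 0.3 0 0 0 0; 0 0 0.4 0 0 0 0; 0 0 0.5 0 0 0 0"}}

```text
time: 12.13
ee_pos: [0.6572, 0.0528, 0.1358]
ee_rot: [-180.0, 0.0, 157.0]
force: [-1.0, 0.0, 3.7]
gripper_width: 0.0001
finger_force: 2.1
```

Request:
{"op": "servo_tool", "data": {"commands": "0 0 0.1 0 0 0 0; 0 0 0.2 0 0 0 0; 0 0 0.25 0 0 0 0; 0 0 0.3 0 0 0 0; 0 0 0.3 0 0 0 0"}}

```text
time: 12.55
ee_pos: [0.6572, 0.0527, 0.1326]
ee_rot: [-180.0, -0.0, 157.0]
force: [-1.1, -0.2, 3.9]
gripper_width: 0.0001
finger_force: 1.8
```

Request:
{"op": "servo_tool", "data": {"commands": "0 0 0.05 0 0 0 0; 0 0 0.1 0 0 0 0; 0 0 0.15 0 0 0 0; 0 0 0.15 0 0 0 0"}}

```text
time: 12.88
ee_pos: [0.6572, 0.0528, 0.1317]
ee_rot: [180.0, 0.0, 157.0]
force: [-1.4, -0.4, 6.1]
gripper_width: 0.0
finger_force: 3.1
```

Request:
{"op": "servo_tool", "data": {"commands": "0 0 0.05 0 0 0 0; 0 0 0.1 0 0 0 0; 0 0 0.15 0 0 0 0; 0 0 0.15 0 0 0 0"}}

```text
time: 13.22
ee_pos: [0.6572, 0.0528, 0.1308]
ee_rot: [180.0, 0.0, 157.0]
force: [-3.1, 0.2, 8.9]
gripper_width: 0.0
finger_force: 4.4
```

Request:
{"op": "servo_tool", "data": {"commands": "0 0 0.05 0 0 0 0; 0 0 0.05 0 0 0 0"}}

```text
time: 13.38
ee_pos: [0.6572, 0.0528, 0.1305]
ee_rot: [180.0, 0.0, 157.0]
force: [-3.3, 0.0, 9.4]
gripper_width: 0.0001
finger_force: 4.8
```

Request:
{"op": "servo_tool", "data": {"commands": "0 0 -0.5 0 0 0 0; 0 0 -2 0 0 0 0; 0 0 -5 0 0 0 0; 0 0 -8 0 0 0 0; 0 0 -10 0 0 0 0"}}

```text
time: 13.8
ee_pos: [0.658, 0.0528, 0.2311]
ee_rot: [179.9, 0.1, 157.0]
force: [0.6, 0.3, -0.4]
gripper_width: 0.0001
finger_force: 0.0
```

Request:
{"op": "servo_tool", "data": {"commands": "-2.5 -1.5 0 0 0 0 0; -5 -3 0 0 0 0 0; -7.5 -4.5 0 0 0 0 0; -7.5 -4.5 0 0 0 0 0; -7.5 -4.5 0 0 0 0 0"}}

```text
time: 14.22
ee_pos: [0.709, -0.0194, 0.228]
ee_rot: [180.0, -0.1, 156.9]
force: [-0.4, -0.4, -0.3]
gripper_width: -0.0
finger_force: 0.0
```

Request:
{"op": "servo_tool", "data": {"commands": "0 0 0 0 0 0 0; 0 0 0 0 0 0 0; 0 0 0 0 0 0 0"}}

```text
time: 14.47
ee_pos: [0.7079, -0.0166, 0.229]
ee_rot: [180.0, -0.1, 157.1]
force: [-0.2, 0.3, 0.1]
gripper_width: -0.0002
finger_force: 0.0
```

```bash
python3 chk.py; python3 - <<'E'
from rig import imaging
import cv2
f=imaging.grab_frame("top")["frame"][:,:,::-1]; cv2.imwrite("pics/top2.png",cv2.resize(f[120:260,140:320],None,fx=4,fy=4))
E
```

```text
14.4667 [ 0.70789747 -0.01663914  0.22901592] [ 1.79998279e+02 -6.73965711e-02  1.57108824e+02] [-0.20862135  0.29896985  0.12846124]
main 379 [0.6154 0.1152 0.1473 1.    ]
miz 658 [0.659  0.0542 0.134  1.    ]
```

View pics/top2.png

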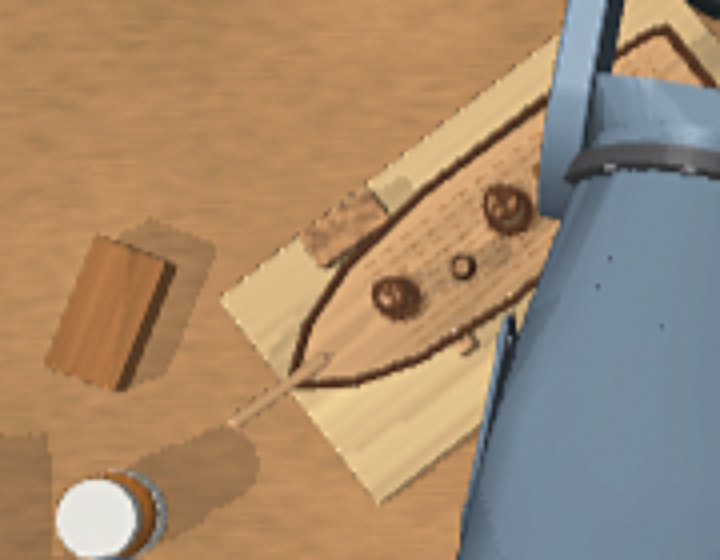

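The mizzen top is at 0.134 m (home). In the top view the fore cap (396,298), main cap (508,208), capstan and cork block are undisturbed. I'll back off a little more and hand in.

Request:
{"op": "servo_tool", "data": {"commands": "-0.8 -2 -2 0 0 0 0; -1.6 -4 -4 0 0 0 0; -2.4 -6 -5 0 0 0 0; -3.2 -8 -5 0 0 0 0; -4 -10 -5 0 0 0 0"}}

```text
time: 14.98
ee_pos: [0.7069, -0.1259, 0.2812]
ee_rot: [180.0, 0.2, 157.1]
force: [0.4, 0.4, 0.2]
gripper_width: 0.0001
finger_force: 0.0
```

Request:
{"op": "servo_tool", "data": {"commands": "0 0 0 0 0 0 0; 0 0 0 0 0 0 0; 0 0 0 0 0 0 0; 0 0 0 0 0 0 0"}}

```text
time: 15.32
ee_pos: [0.7063, -0.124, 0.2791]
ee_rot: [180.0, -0.0, 157.1]
force: [-1.0, 0.4, 0.8]
gripper_width: 0.0001
finger_force: 0.0
```

```bash
python3 -c "
from rig import bot
print(bot.job_done())"
```

```text
the job is handed in; nothing more can be done
None
```

All three masts are pressed home in the order asked (fore, main, mizzen; measured tops 146, 162 and 134 mm, pushes about 10 N at most), the arm finished clear of the ship, and the job was handed in at about 15 s.

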